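# Shut and lock the melter's service hatch

### The arm

A 7-joint arm with a two-finger parallel gripper is mounted at the origin on the work surface. World frame = base frame: x ahead of the robot, y to its left, z up, the work surface at z = 0. Lengths are in m, angles in degrees, forces in N, time in s.
With the tool pointing down it reaches from about 0.425 to 0.875 m from the base axis. Payload 4.7 kg.
Tool frame: the origin (TCP) lies between the finger pads; the fingertips stand 19 mm ahead of it and the grasp point (between the pads) is the TCP; x points along the fingers, z is the direction in which the jaws open and shut, and the axes are right-handed (so a half turn about x gives the same grasp; the last joint's range is limited). The gripper opens to 87 mm and grips with 3 to 60 N. Pads are 19 mm wide; open, the fingers measure 117 mm over their backs; the gripper's body (75 mm by 190 mm) begins 51 mm behind the grasp point.
Start: joints at [-70.468, 18.392, -4.016, 83.108, 1.295, 78.541, -3.26], TCP at [0.209, 0.616, 0.242] pointing down, gripper open.
Joint ranges: [-163.93, 163.93], [-17.29, 119.83], [-79.2, 71.16], [3.27, 140.29], [-89.18, 269.18], [5.43, 117.66], [-154.24, 154.24]. Speed limits (degrees/s): [147.25, 147.25, 180, 180, 180, 180, 180].

### API

Orientations are given as [roll, pitch, yaw] about the fixed x, y, z axes, in that order (R = Rz(yaw) Ry(pitch) Rx(roll)).
In Python, from cell import monitor, read_camera, camera_model, env, regions_of gives the robot as it stands. The module is installed in compiled form; this text tells all that it offers.
- The arm moves only by the tool step_arm, never from a script. Its argument "deltas" is a list of rows, each a list of 5 numbers: the gripper's target within -1 to 1 (fully open at 1, half-way at 0, shut at -1), then the shift along the tool's x, y, z in m, then the turn about the tool's x in degrees. A call has 1 to 12 rows; each row is the pose to reach, as a shift and turn from the pose commanded when the call began, along the tool's axes at that moment; what a row does not reach only later rows make up. A row lasts 1/8 s, in which the tool goes at most 62.5 mm and 10.7 degrees, less where a joint would pass 70% of its speed; a pose out of reach is approached as far as the arm can. A call with a gripper value outside its range is refused whole. The fingers move at their own pace and stop on an object; "newtons" is the grip in N (left out, the last holds). Time passes only in rows, so rows that repeat a pose let the fingers close. It gives the time, the measured TCP pose, the force and the opening at its end, in the units of the state.
- monitor.get_obs(): the state, without advancing time (a new reading comes with each control period).
- read_camera(name): name is "scene" or "top" or "wrist"; returns (picture, depth): 384x512x3 uint8, red, green, blue; 384x512 float32, m along the optical axis (not along the pixel's ray), 0 where there is no reading.
- camera_model(name): a dict with "fx", "fy", "cx", "cy" (pixels), "xyz" and "attitude" of the camera in the world. Camera axes: x right, y down, z forward; pixel columns grow to the right and rows downward; lengths in m; the calibration is good to about 2 mm. The wrist camera is an equidistant fisheye: a pixel r from the principal point sees the ray r / f radians off the axis. A picture is of the moment at which its call begins: read the wrist's pose just before it. camera_model takes no time and is no camera call; for the wrist camera it gives the pose at the moment of the call.
- env.sign_off(): hands the job in, once; it reports no verdict.
Trained networks look in the newest picture that a camera, given by its name, has taken for a name from the list of things; names that differ only in an ending like _2 or _b are one class to them, and where a whole thing is asked for, a point or a joint stands for the part that bears it (a point fixed in the world has none). Each returns a list of dicts, best first, with "p" (0 to 1); they miss things now and then, are a little off and sometimes report something else, mostly with a low value. They report only what shows in the picture. A call takes as long as a camera call.
- regions_of(camera, thing): "pixels" (384x512 bool, what is visible of it) and "pixel" ([column, row] in pixels, amid what is visible of it).
The state is a dict: "time_s": time; "qpos": joint angles; "joint_velocities": joint speeds; "effort": joint torques, N m; "tool_pos": TCP position; "tool_rot": TCP orientation; "force": force on the tool from outside, world axes, zero at the start; "wrist_torque": the same for the moment, N m; "grip_width": finger opening in m.
Only numpy, scipy, OpenCV 4.12 (cv2) and the standard library are available. Lean on these libraries where they do the work, as an engineer would, in place of code of your own. Each camera call takes 0.05 s, during which the arm holds its last target. There are 200 camera calls.

### The job

The service hatch on top of the wax melter has been left ajar. Push it down shut with your fingertips, then put a fingertip in the slot of its round black fastener and, keeping the hatch pressed down against its springs, turn the fastener clockwise (seen from above) a quarter turn to its stop, so that the hatch stays shut and locked. Do not lift the hatch, and leave the two moulds, the red candle and the green jug to the right of it standing where they are.

Things in the scene. Friction and masses are not known exactly. Their poses are not given: they have to be found in the camera images.
- hatch (a joint): angle of the hatch, rad: 0 = shut, grows as its near edge rises. Its hinge is stiff, so it stays ajar where left (0.2 to 0.45 at the start). Two spring plungers under its near corners lift it about 13 mm (0.066 rad) again when it is pushed shut and let go; to hold it shut takes about 8 N of push at the fastener.
- hatch_edge (a point): middle of the hatch's free edge (the one nearest the robot), at its top face; moves with it. The hatch is a flat aluminium plate 210 mm (front to back) x 250 mm (wide) x 4 mm, hinged along its far edge. This edge must be within about 5 mm of shut for the cam below to catch as the fastener turns; the cam then draws it down the rest of the way and holds it.
- hatch_hinge (a point): middle of the hatch's hinge axis, fixed on the melter, 153 mm above the table. Axes are the melter's: x from the free edge towards the hinge (away from the robot), y to the left along the hinge, z up. With the hatch shut, its top face lies 4 mm above this point and its free edge 210 mm from it along -x.
- melter: white housing, 300 mm (x) x 640 mm (y), deck 150 mm above the table; origin on the table under the hatch's centre, 105 mm from the hinge; axes as hatch_hinge. The housing reaches 240 mm to the right and 400 mm to the left. Its steel pot, 226 mm across, stands on the deck 270 mm to the left; the lid's knob tops out 124 mm above the deck. Does not move.
- hatch_pad (a point): a bare spot on the hatch's top face, to the left of the fastener, where it can be pushed down: 165 mm from the hinge axis, 90 mm to the left (+y) of the hatch's middle line. It moves with the hatch; z is the face's normal.
- dial (a joint): angle of the quarter-turn fastener, rad: 0 = unlocked (slot points to the hatch's right, -y, at the red dot), grows clockwise seen from above to 1.571 = locked, against its stop (slot points to the free edge, -x, at the green dot). Light friction, about 1.5 N at the slot; up to about 10 N in all while the cam draws the hatch down and the fingertip drags on it.
- dial_axis (a point): the fastener's axis, at the hatch's top face: 130 mm from the hinge axis, on the hatch's middle line. The fastener is a round black plastic disc 110 mm across, 16 mm high, lying on the hatch. Moves with the hatch; axes as the hatch's (x to the hinge, z the normal).
- slot (a point): centre of the finger slot's floor, which is the hatch's top face. The slot is an upright-walled opening through the disc, 42 mm long (radially, 7 to 49 mm from the axis), 40 mm wide, 16 mm deep, corners rounded 6 mm; its centre is 28 mm from the axis. A small yellow mark sits on the rim at its outer end. Moves with the fastener.
- votive_mould_mid (a point): centre of a small dark tube mould, 50 mm across, 65 mm high, standing on the melter's deck to the right of the hatch; leave it alone
- sample_candle_mid (a point): centre of a red candle, 48 mm across, 75 mm high, standing on the melter's deck to the right of the hatch; leave it alone
- pillar_mould_mid (a point): centre of a dark tube mould, 76 mm across, 115 mm high, on the table to the right; leave it alone
- pouring_jug_mid (a point): axis of a green pouring jug, 124 mm across its foot, 130 mm high, with handle and spout, half-way up, on the table to the right; leave it alone

How it is judged:
By the outcome, as a careful person would: the job done as asked, in the order asked, and still so for the second after the job is handed in, with the robot touching nothing.
It also fails if it takes over 51 s, if anything falls off the work surface, if the arm or the gripper's body presses on something with over 40 N, if the wrist force passes 120 N, or if a joint passes its speed limit or range.

## Working session

There is one attempt and no reset: what is moved stays moved. The work goes in short steps, Python scripts to look and compute and a tool call to move; the robot and the scene stay as the last step left them, time stands still between calls to the robot, and variables do not carry over. Pictures are saved under pics/ and viewed, about 8 in all and at most 12, crops included, and the job is handed in when it is done.

Besides the shell and the picture viewer there is one more tool, called after "Emit:" as name(argument=value, ...), one argument or row to a line, values as JSON. step_arm: Moves the arm, as the interface text tells. Its arguments: {"type":"object","properties":{"deltas":{"type":"array"},"newtons":{"type":"number"}},"required":["deltas"]}

```bash
mkdir -p pics; cat > h.py <<'E'
import numpy as np, cv2
from scipy.spatial.transform import Rotation as R
from cell import monitor, read_camera, camera_model, env, regions_of
def Rw(a): return R.from_euler('xyz',a,degrees=True).as_matrix() if len(np.ravel(a))==3 else np.array(a)
def cloud(name,depth):
    m=camera_model(name); v,u=np.mgrid[:384,:512]
    x=(u-m['cx'])/m['fx']; y=(v-m['cy'])/m['fy']
    P=np.stack([x*depth,y*depth,depth],-1)@Rw(m['attitude']).T+np.array(m['xyz'])
    P[depth<=0]=np.nan
    return P
E
python3 - <<'E'
from h import *
o=monitor.get_obs(); print({k:np.round(v,3).tolist() for k,v in o.items()})
for n in ['scene','top']:
    m=camera_model(n); print(n,m)
    p,d=read_camera(n); P=cloud(n,d); np.savez(n+'.npz',p=p,d=d,P=P)
    cv2.imwrite(f'pics/{n}0.png',p[...,::-1])
    for t in ['hatch','dial','slot','melter','hatch_edge','hatch_pad','votive_mould_mid','sample_candle_mid','pillar_mould_mid','pouring_jug_mid']:
        r=regions_of(n,t)
        for q in r[:2]:
            pix=q['pixels']; print(t,round(q['p'],2),np.round(q['pixel']),pix.sum(),np.round(np.nanmedian(P[pix],0),3))
E
```

```text
{'time_s': 0.0, 'qpos': [-70.468, 18.44, -4.015, 83.175, 1.296, 78.54, -3.263], 'joint_velocities': [-0.031, -0.023, -0.074, 0.101, -0.059, 0.013, -0.036], 'effort': [-0.002, -49.129, -0.405, -31.253, -0.064, 0.043, 0.0], 'tool_pos': [0.209, 0.615, 0.24], 'tool_rot': [-176.502, 89.89, -105.227], 'force': [1.071, 0.066, -0.666], 'wrist_torque': [0.004, -0.015, -0.058], 'grip_width': 0.087}
scene {'fx': 381.2514302879802, 'fy': 381.2514302879802, 'cx': 253.5499169567334, 'cy': 189.28877500652627, 'xyz': array([ 0.98029156, -0.62500819,  0.68686298]), 'attitude': array([-131.2601972 ,    0.99954989,   39.70760762])}
hatch 0.69 [328. 136.] 5742 [0.641 0.05  0.206]
dial 0.93 [329. 122.] 1164 [0.623 0.057 0.221]
dial 0.74 [334. 135.] 5592 [0.641 0.048 0.207]
slot 0.87 [328. 125.] 1241 [0.622 0.057 0.22 ]
melter 0.77 [328. 164.] 24286 [ 0.656 -0.007  0.15 ]
melter 0.66 [146. 320.] 5517 [ 0.614 -0.484  0.075]
hatch_edge 0.61 [330. 137.] 5654 [0.64  0.049 0.207]
hatch_edge 0.43 [145. 321.] 5615 [ 0.613 -0.484  0.075]
hatch_pad 0.94 [331. 135.] 5701 [0.642 0.048 0.206]
votive_mould_mid 0.95 [2
[... 518 characters left out ...]
y([-172.23735354,    0.58400542,  -90.9340494 ])}
hatch 0.64 [159. 168.] 6624 [0.627 0.065 0.211]
dial 0.76 [160. 174.] 1349 [0.613 0.065 0.226]
slot 0.98 [160. 172.] 1282 [0.613 0.065 0.226]
melter 0.91 [130. 188.] 28972 [0.58  0.15  0.155]
melter 0.59 [355. 240.] 829 [ 0.45  -0.433  0.085]
hatch_edge 0.84 [159. 167.] 6766 [0.628 0.064 0.211]
hatch_pad 0.55 [161. 169.] 6800 [0.628 0.065 0.21 ]
votive_mould_mid 0.63 [238. 179.] 390 [ 0.603 -0.12   0.2  ]
sample_candle_mid 0.78 [222. 121.] 416 [ 0.746 -0.093  0.223]
pillar_mould_mid 0.94 [355. 239.] 850 [ 0.452 -0.434  0.085]
pouring_jug_mid 0.75 [366. 187.] 1828 [ 0.579 -0.466  0.073]
pouring_jug_mid 0.58 [162. 169.] 6810 [0.627 0.065 0.21 ]
```

```bash
python3 - <<'E'
from h import *
from scipy.optimize import least_squares
# hatch from both views: plane, outline
for n in ['top','scene']:
    z=np.load(n+'.npz'); P=z['P']
    h=regions_of(n,'hatch')[0]['pixels'] ; dm=regions_of(n,'dial')[0]['pixels']
    dm=cv2.dilate(dm.astype(np.uint8),np.ones((7,7)))>0
    he=cv2.erode(h.astype(np.uint8),np.ones((5,5)))>0
    Q=P[he&~dm]; Q=Q[~np.isnan(Q).any(1)]
    c=np.median(Q,0)
    for _ in range(5):
        w=np.linalg.svd(Q-Q.mean(0),full_matrices=False)[2][2]; w*=np.sign(w[2])
        r=(Q-Q.mean(0))@w; Q=Q[abs(r)<max(2*r.std(),.002)]
    print(n,'normal',w,'tilt',np.arccos(w[2]),'yaw of -n_xy',np.degrees(np.arctan2(-w[1],-w[0])),'std',r.std(),len(Q), Q.mean(0))
    H=P[h]; H=H[~np.isnan(H).any(1)]; 
    H=H[abs((H-Q.mean(0))@w)<.006]
    u=np.cross([0,0,1.],w); u/=np.linalg.norm(u); v=np.cross(w,u) # u horizontal, v in-plane up-slope
    ab=np.c_[(H-Q.mean(0))@u,(H-Q.mean(0))@v].astype(np.float32)
    rect=cv2.minAreaRect(ab*1000); print('rect',rect)
    for b in cv2.boxPoints(rect)/1000: print(np.round(Q.mean(0)+b[0]*u+b[1]*v,3))
    D=P[regions_of(n,'dial')[0]['pixels']]
    D=D[~np.isnan(D).any(1)]; s=(D-Q.mean(0))@w; D=D[(s>.012)&(s<.02)]; print('dial top mean',D.mean(0),len(D))
    # deck edges
    m=regions_of(n,'melter')[0]['pixels']; M=P[m]; M=M[abs(M[:,2]-.15)<.006]
    rect=cv2.minAreaRect((M[:,:2]*1000).astype(np.float32)); print('deck',rect,np.round(cv2.boxPoints(rect)))
a=cv2.imread('pics/top0.png'); b=cv2.imread('pics/scene0.png')
cv2.imwrite('pics/v1.png',np.vstack([cv2.resize(a[60:330,:],None,fx=1.1,fy=1.1),cv2.resize(b[20:290],None,fx=1.1,fy=1.1)]))
E
```

```text
top normal [0.39931178 0.09530234 0.91184843] tilt 0.42303195343844446 yaw of -n_xy -166.5765314562565 std 0.0013154381265527875 3331 [0.63512736 0.06761058 0.20098897]
rect ((0.29416656494140625, -1.0436019897460938), (211.49696350097656, 250.08399963378906), 89.96723937988281)
[ 0.759 -0.031  0.157]
[0.701 0.212 0.157]
[0.513 0.167 0.244]
[ 0.571 -0.076  0.244]
dial top mean [0.6174856  0.06874791 0.22597557] 1053
deck ((608.0791015625, 143.80650329589844), (301.8481750488281, 640.2413940429688), 13.318522453308105) [[ 387.  421.]
 [ 535. -202.]
 [ 829. -133.]
 [ 681.  490.]]
scene normal [0.39990009 0.09326048 0.91180173] tilt 0.42314570320245287 yaw of -n_xy -166.87270882969375 std 0.0008538443040953339 2934 [0.64944881 0.04861429 0.19666479]
rect ((20.404144287109375, 6.279388427734375), (252.54849243164062, 213.14419555664062), 0.0779854953289032)
[ 0.573 -0.078  0.243]
[ 0.763 -0.034  0.155]
[0.705 0.212 0.156]
[0.516 0.168 0.243]
dial top mean [0.62269116 0.06467408 0.22388352] 887
deck ((609.1298828125, 140.42742919921875), (300.5451965332031, 638.4805297851562), 13.184714317321777) [[ 390.  417.]
 [ 536. -205.]
 [ 828. -136.]
 [ 683.  486.]]
```

View pics/v1.png

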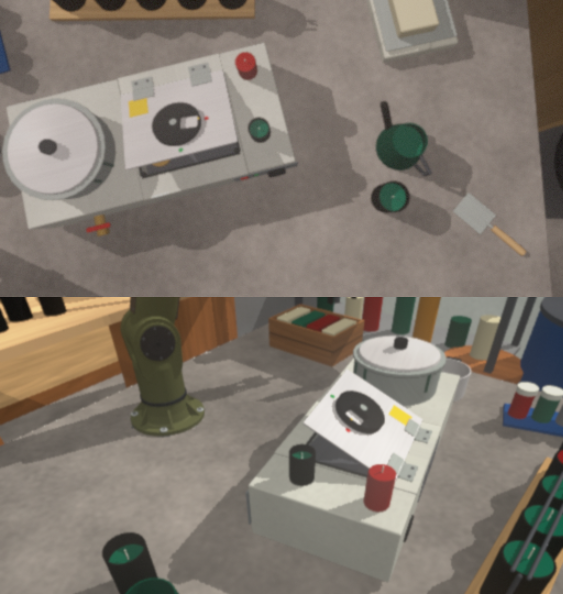

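```bash
cat >> h.py <<'E'
ya=np.radians(13.25); MX=np.array([np.cos(ya),np.sin(ya),0]); MY=np.array([-np.sin(ya),np.cos(ya),0]); HG=np.array([.7300,.0890,.153])
def mel(x,y,z): return HG+x*MX+y*MY+np.array([0,0,z-.153])   # hinge-relative x,y; world z
def tell(target_tip):
    o=monitor.get_obs(); T=Rw(o['tool_rot']); t=np.array(o['tool_pos'])
    d=T.T@(np.array(target_tip)+[0,0,.019]-t)
    jaw=np.degrees(np.arctan2(T[1,2],T[0,2]))
    print('TCP',t.round(4),'F',np.round(o['force'],1),'delta tool',d.round(4),'jaw dir deg',jaw.round(2),'rel melter x',(jaw-13.25).round(2))
    return T
E
python3 - <<'E'
from h import *
for q in [mel(-.165,.09,.32),mel(-.13,-.028,.157)]: print(q); T=tell(q)
print(T.round(3))
E
```

```text
[0.54876439 0.13878607 0.32      ]
TCP [0.2086 0.6156 0.2415] F [ 0.3  0.2 -0.1] delta tool [-0.0975 -0.4752 -0.3424] jaw dir deg 71.28 rel melter x 58.03
[0.60987831 0.03194933 0.157     ]
TCP [0.2086 0.6156 0.2415] F [ 0.3  0.2 -0.1] delta tool [ 0.0655 -0.5673 -0.424 ] jaw dir deg 71.28 rel melter x 58.03
[[-0.    -0.947  0.321]
 [ 0.     0.321  0.947]
 [-1.     0.     0.   ]]
```

Emit:
step_arm(
  deltas=[
    [-1, -0.06, 0, 0, 0],
    [-1, -0.12, 0, 0, 5],
    [-1, -0.12, -0.04, -0.029, 12],
    [-1, -0.12, -0.08, -0.058, 19],
    [-1, -0.12, -0.12, -0.087, 26],
    [-1, -0.12, -0.16, -0.115, 33],
    [-1, -0.12, -0.2, -0.144, 40],
    [-1, -0.12, -0.24, -0.173, 47],
    [-1, -0.12, -0.28, -0.202, 52],
    [-1, -0.12, -0.32, -0.231, 58],
    [-1, -0.12, -0.36, -0.26, 58],
    [-1, -0.12, -0.4, -0.288, 58],
  ],
  newtons=20,
)

```text
time_s: 3.0
tool_pos: [0.4958, 0.213, 0.3619]
tool_rot: [30.0, 89.9, 43.3]
force: [0.5, 0.8, -0.4]
grip_width: 0.0009
```

```bash
python3 - <<'E'
from h import *
tell(mel(-.165,.09,.30)); print(monitor.get_obs()['grip_width'],monitor.get_obs()['qpos'])
E
```

```text
TCP [0.4958 0.213  0.3619] F [ 0.5  0.8 -0.4] delta tool [ 0.0429 -0.0844  0.0345] jaw dir deg 13.28 rel melter x 0.03
0.0008505648538776368 [-45.63813434   2.67952062  20.51114108  88.09067127  -0.9556012
  89.34774646 -11.85617589]
```

Emit:
step_arm(
  deltas=[
    [-1, 0, -0.042, 0.017, 0],
    [-1, 0.02, -0.084, 0.0345, 0],
    [-1, 0.06, -0.084, 0.0345, 0],
    [-1, 0.09, -0.084, 0.0345, 0],
    [-1, 0.105, -0.084, 0.0345, 0],
    [-1, 0.115, -0.084, 0.0345, 0],
    [-1, 0.125, -0.084, 0.0345, 0],
    [-1, 0.135, -0.084, 0.0345, 0],
  ],
)

```text
time_s: 4.0
tool_pos: [0.5484, 0.1409, 0.2269]
tool_rot: [11.9, 89.9, 25.2]
force: [-0.4, -0.8, 0.9]
grip_width: 0.0003
```

```bash
python3 - <<'E'
from h import *
tell(mel(-.165,.09,.157))
E
```

```text
TCP [0.5484 0.1409 0.2269] F [-0.4 -0.8  0.9] delta tool [ 0.0509 -0.0021 -0.0002] jaw dir deg 13.29 rel melter x 0.04
```

Emit:
step_arm(
  deltas=[
    [-1, 0.01, -0.001, 0, 0],
    [-1, 0.02, -0.002, 0, 0],
    [-1, 0.03, -0.002, 0, 0],
    [-1, 0.038, -0.002, 0, 0],
    [-1, 0.044, -0.002, 0, 0],
    [-1, 0.048, -0.002, 0, 0],
    [-1, 0.051, -0.002, 0, 0],
    [-1, 0.053, -0.002, 0, 0],
    [-1, 0.053, -0.002, 0, 0],
  ],
)

```text
time_s: 5.12
tool_pos: [0.5477, 0.1384, 0.1763]
tool_rot: [138.8, 89.9, 152.1]
force: [-9.2, -3.0, 17.3]
grip_width: 0.0008
```

```bash
python3 - <<'E'
from h import *
tell(mel(-.165,.09,.157))
E
```

```text
TCP [0.5477 0.1384 0.1763] F [-9.2 -3.  17.3] delta tool [0.0003 0.0002 0.0011] jaw dir deg 13.26 rel melter x 0.01
```

Emit:
step_arm(
  deltas=[
    [-1, 0.001, 0, 0, 0],
    [-1, 0.002, 0, 0, 0],
    [-1, 0.003, 0, 0, 0],
    [-1, 0.003, 0, 0, 0],
  ],
)

```text
time_s: 5.62
tool_pos: [0.5477, 0.1383, 0.1761]
tool_rot: [108.6, 89.9, 121.9]
force: [-15.4, -3.9, 31.7]
grip_width: 0.0006
```

Emit:
step_arm(
  deltas=[
    [-1, -0.005, 0, 0, 0],
    [-1, -0.03, 0, 0, 0],
    [-1, -0.08, 0, 0, 0],
    [-1, -0.1, 0.03, 0, 0],
    [-1, -0.1, 0.05, 0, 0],
    [-1, -0.1, 0.05, 0, 0],
  ],
)

```text
time_s: 6.38
tool_pos: [0.5357, 0.1894, 0.2688]
tool_rot: [-176.5, 89.9, -163.0]
force: [-0.5, -0.5, 0.6]
grip_width: 0.0
```

```bash
python3 - <<'E'
from h import *
ims=[]
for n in ['top','scene']:
    p,d=read_camera(n); P=cloud(n,d)
    for t in ['hatch','dial','slot']:
        for q in regions_of(n,t)[:1]: print(n,t,round(q['p'],2),q['pixel'],q['pixels'].sum())
    dm=regions_of(n,'dial')[0]['pixels']; h=regions_of(n,'hatch')[0]['pixels']
    hm=(cv2.erode(h.astype(np.uint8),np.ones((5,5)))>0)&~(cv2.dilate(dm.astype(np.uint8),np.ones((7,7)))>0)
    Q=P[hm]; Q=Q[~np.isnan(Q).any(1)]; Q=Q[Q[:,2]<.19]
    for _ in range(5):
        w=np.linalg.svd(Q-Q.mean(0),full_matrices=False)[2][2]; w*=np.sign(w[2]); r=(Q-Q.mean(0))@w; Q=Q[abs(r)<max(2*r.std(),.002)]
    print('tilt',np.arccos(w[2]),r.std(),len(Q))
    D=P[dm]; D=D[~np.isnan(D).any(1)]; s=(D-Q.mean(0))@w; D=D[(s>.012)&(s<.02)]
    c,rad=cv2.minEnclosingCircle((D[:,:2]*1000).astype(np.float32)); print('circle',c,rad)
    H=P[h]; H=H[~np.isnan(H).any(1)]; H=H[abs((H-Q.mean(0))@w)<.006]
    print(cv2.minAreaRect((H[:,:2]*1000).astype(np.float32)))
    # predicted points
    m=camera_model(n); im=p[...,::-1].copy(); S=4
    v,u=[int(x) for x in np.argwhere(dm).mean(0)]; u0,v0=u-50,v-45
    im=cv2.resize(im[v0:v0+90,u0:u0+100],None,fx=S,fy=S,interpolation=cv2.INTER_CUBIC)
    a=.066
    for (rx,y,hh,col) in [(-.13,0,.02,(0,0,255)),(-.13,-.028,.004,(255,0,255)),(-.13,-.049,.02,(0,255,0)),(-.13,-.055,.02,(255,255,0)),(-.185,0,.02,(0,255,255))]:
        X=mel(rx*np.cos(a)+hh*np.sin(a),y,.153-rx*np.sin(a)+hh*np.cos(a))
        c=Rw(m['attitude']).T@(X-np.array(m['xyz'])); px=(m['fx']*c[0]/c[2]+m['cx'],m['fy']*c[1]/c[2]+m['cy'])
        cv2.circle(im,(int((px[0]-u0+.5)*S),int((px[1]-v0+.5)*S)),3,col,-1)
    ims.append(im)
cv2.imwrite('pics/v2.png',np.hstack(ims))
tell(mel(-.13,-.028,.18))
E
```

```text
top hatch 0.79 [164.7, 173.7] 7627
top dial 0.95 [161.9, 182.3] 1334
top slot 0.88 [162.3, 180.0] 1296
tilt 0.06573522231557712 0.0016841678132409098 4127
circle (602.363525390625, 60.02233123779297) 55.465179443359375
((627.12060546875, 66.4056625366211), (212.18341064453125, 250.36558532714844), 13.279494285583496)
scene hatch 0.82 [328.5, 148.2] 4978
scene dial 0.7 [321.3, 137.5] 1150
scene slot 0.86 [320.1, 138.5] 1126
tilt 0.06564602732316613 0.0008671040436055756 2372
circle (605.1904907226562, 58.79206466674805) 56.169090270996094
((626.9705200195312, 65.58702850341797), (210.00509643554688, 252.2244415283203), 12.730230331420898)
TCP [0.537  0.1871 0.2706] F [ 0.2  0.6 -0.2] delta tool [ 0.0716 -0.1678  0.0353] jaw dir deg 13.26 rel melter x 0.01
```

View pics/v2.png

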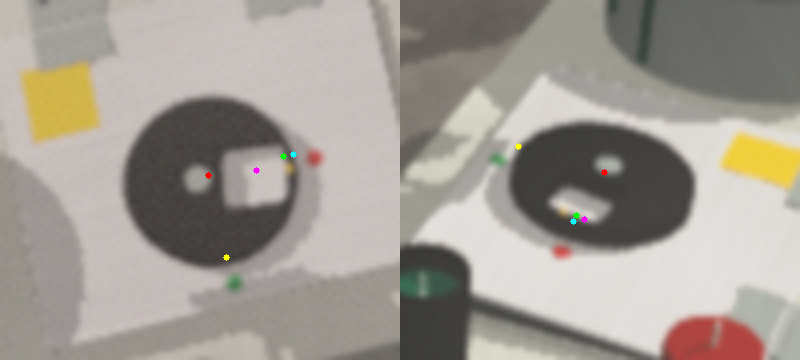

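```bash
cat > fit.py <<'E'
from h import *
from scipy.optimize import minimize
def proj(m,X):
    c=(X-np.array(m['xyz']))@Rw(m['attitude']); return np.c_[m['fx']*c[:,0]/c[:,2]+m['cx'],m['fy']*c[:,1]/c[:,2]+m['cy']]
def pts(r,y,h,a):   # r: hinge-relative x in hatch, h above hinge
    return HG+np.outer(r*np.cos(a)+h*np.sin(a),MX)+np.outer(y,MY)+np.outer(-r*np.sin(a)+h*np.cos(a),[0,0,1])
S=6
def model(m,q,a,u0,v0):
    dx,dy,th=q[0]/1000,q[1]/1000,q[2]/100
    t=np.linspace(0,2*np.pi,80)
    def poly(r,s,h):
        p=proj(m,pts(-.13+dx+r,dy+s,np.full(len(r),h),a)); return np.round(((p-[u0,v0]+.5)*S-.5)*16).astype(np.int32)
    D=lambda h:poly(.055*np.cos(t),.055*np.sin(t),h)
    k=np.array([[7,-20],[49,-20],[49,20],[7,20]])/1000.
    # radial direction -> -y at th=0, -x at pi/2
    rad=np.array([-np.sin(th),-np.cos(th)]); tan=np.array([-np.cos(th),np.sin(th)])
    kk=np.outer(k[:,0],rad)+np.outer(k[:,1],tan)
    K=lambda h:poly(kk[:,0],kk[:,1],h)
    z=lambda P:cv2.fillConvexPoly(np.zeros((90*S,100*S),np.uint8),P,1,shift=4)
    d=cv2.fillConvexPoly(np.zeros((90*S,100*S),np.uint8),cv2.convexHull(np.vstack([D(.02),D(.004)])),1,shift=4)
    return cv2.resize((d&~(z(K(.02))&z(K(.004)))).astype(np.float32),(100,90),interpolation=cv2.INTER_AREA)
def run(a,th0=0.,hint=None,save=None):
    out=[]
    for n in ['top','scene']:
        p,d=read_camera(n); m=camera_model(n); g=p.max(2).astype(float)
        c=proj(m,pts(np.array([-.13]),np.array([0.]),np.array([.01]),a))[0]; u0,v0=int(c[0])-50,int(c[1])-45
        im=g[v0:v0+90,u0:u0+100]; t=np.clip((130-im)/70,0,1)
        # only around the disc
        W=cv2.dilate((model(m,[0,0,0],a,u0,v0)>0).astype(np.uint8),np.ones((9,9)))
        yy,xx=np.mgrid[:90,:100]; W=cv2.fillConvexPoly(np.zeros_like(W),cv2.convexHull(np.argwhere(W)[:,::-1].astype(np.int32)),1)
        f=lambda q:float((W*(cv2.GaussianBlur(model(m,q,a,u0,v0),(3,3),.7)-t)**2).sum())
        best=min((minimize(f,[0,0,100*(th0+e)],method='Nelder-Mead',options=dict(initial_simplex=np.array([[0,0,100*(th0+e)],[4,0,100*(th0+e)],[0,4,100*(th0+e)],[0,0,100*(th0+e)+12]]))) for e in (-.1,.1)),key=lambda r:r.fun)
        print(n,'dx dy mm, th rad',best.x[:2].round(2),round(best.x[2]/100,3),'cost',round(best.fun,1),'at0',round(f([0,0,100*th0]),1)); out.append(best.x)
        if save:
            M=(model(m,best.x,a,u0,v0)*255).astype(np.uint8); I=cv2.resize(p[v0:v0+90,u0:u0+100,::-1],None,fx=4,fy=4,interpolation=cv2.INTER_CUBIC)
            cs,_=cv2.findContours((cv2.resize(M,None,fx=4,fy=4)>127).astype(np.uint8),cv2.RETR_LIST,cv2.CHAIN_APPROX_NONE); cv2.drawContours(I,cs,-1,(0,0,255),1)
            cv2.imwrite(f'pics/_{n}.png',I)
    if save: cv2.imwrite(save,np.hstack([cv2.imread(f'pics/_{n}.png') for n in ['top','scene']]))
    return out
E
python3 -c "
from fit import *
run(.066,0.1,save='pics/v3.png')"
```

```text
top dx dy mm, th rad [-2.42  0.4 ] 0.136 cost 168.3 at0 196.1
scene dx dy mm, th rad [-1.94  0.74] 0.085 cost 124.1 at0 130.6
```

View pics/v3.png

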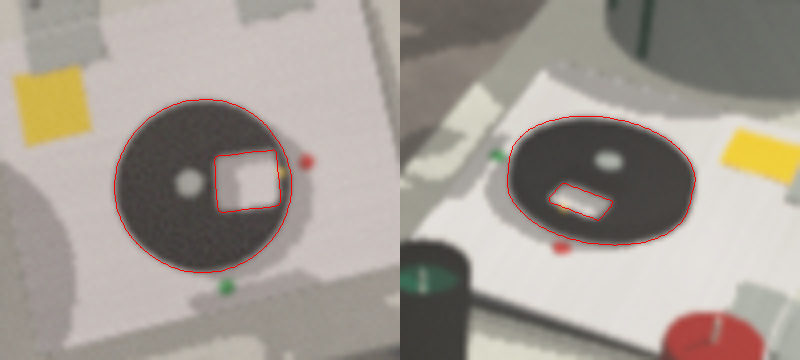

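```bash
python3 - <<'E'
from h import *
tell(mel(-.1345,-.027,.195))
E
```

```text
TCP [0.5369 0.1873 0.2706] F [-0.1 -0.4 -0.6] delta tool [ 0.0566 -0.167   0.0308] jaw dir deg 13.28 rel melter x 0.03
```

Emit:
step_arm(
  deltas=[
    [-1, 0, -0.04, 0.008, 2],
    [-1, 0, -0.08, 0.016, 4],
    [-1, 0, -0.12, 0.024, 6],
    [-1, 0.02, -0.15, 0.029, 6],
    [-1, 0.04, -0.167, 0.031, 6],
    [-1, 0.055, -0.167, 0.031, 6],
    [-1, 0.0565, -0.167, 0.031, 6],
    [-1, 0.0565, -0.167, 0.031, 6],
  ],
)

```text
time_s: 8.07
tool_pos: [0.6055, 0.0335, 0.2146]
tool_rot: [42.2, 89.9, 49.6]
force: [-0.2, -0.8, 0.5]
grip_width: 0.0004
```

```bash
python3 - <<'E'
from h import *
tell(mel(-.1345,-.027,.170))
ims=[]
for n,s in (('scene',4),('top',4)):
    p,d=read_camera(n); c=(320,138) if n=='scene' else (162,180)
    ims.append(cv2.resize(p[c[1]-45:c[1]+45,c[0]-50:c[0]+50,::-1],None,fx=s,fy=s,interpolation=cv2.INTER_CUBIC))
cv2.imwrite('pics/v4.png',np.hstack(ims))
E
```

```text
TCP [0.6055 0.0335 0.2146] F [-0.2 -0.8  0.5] delta tool [ 0.0256 -0.0015 -0.0005] jaw dir deg 7.4 rel melter x -5.85
```

View pics/v4.png

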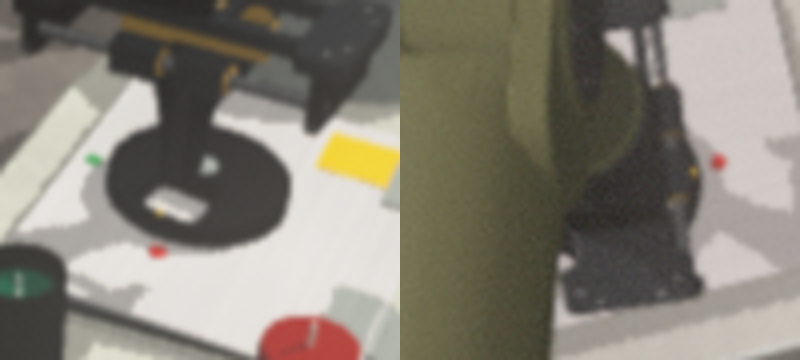

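Emit:
step_arm(
  deltas=[
    [-1, 0.004, -0.0015, -0.0005, 0],
    [-1, 0.008, -0.0015, -0.0005, 0],
    [-1, 0.013, -0.0015, -0.0005, 0],
    [-1, 0.018, -0.0015, -0.0005, 0],
    [-1, 0.023, -0.0015, -0.0005, 0],
    [-1, 0.023, -0.0015, -0.0005, 0],
  ],
)

```text
time_s: 8.93
tool_pos: [0.6048, 0.0304, 0.1904]
tool_rot: [-177.1, 89.9, -169.8]
force: [0.5, 0.1, 0.4]
grip_width: 0.0003
```

Emit:
step_arm(
  deltas=[
    [-1, 0.004, 0, 0, 0],
    [-1, 0.008, 0, 0, 0],
    [-1, 0.012, 0, 0, 0],
    [-1, 0.014, 0, 0, 0],
    [-1, 0.0155, 0, 0, 0],
    [-1, 0.0165, 0, 0, 0],
    [-1, 0.0165, 0, 0, 0],
  ],
)

```text
time_s: 9.8
tool_pos: [0.6049, 0.0302, 0.1764]
tool_rot: [89.5, 90.0, 96.8]
force: [-5.1, -1.1, 10.7]
grip_width: 0.0004
```

```bash
python3 - <<'E'
from h import *
T=tell(mel(-.132,.0006,.157)); o=monitor.get_obs()
t=np.array(o['tool_pos']); A=mel(-.132,.0006,.157)
r=t-A; print('rel axis melter x,y mm',1000*r@MX,1000*r@MY)
E
```

```text
TCP [0.6049 0.0302 0.1764] F [-5.1 -1.1 10.7] delta tool [0.0004 0.0294 0.0002] jaw dir deg 7.26 rel melter x -5.99
rel axis melter x,y mm -3.2377487344753404 -29.18997666248296
```

```bash
cat > arc.py <<'E'
from h import *
import sys
# rows from the pose now to fingertip angle list (rad) about the dial axis; a over-travel in mm at end
T=tell(mel(-.132,.0006,.157)); t=np.array(monitor.get_obs()['tool_pos']); A=mel(-.132,.0006,.157)
r=t-A; print('angle now',np.arctan2(-r@MX,-r@MY),'radius',np.hypot(r@MX,r@MY))
for ph in np.linspace(float(sys.argv[1]),float(sys.argv[2]),int(sys.argv[3])):
    g=A+.0285*(-np.sin(ph)*MX-np.cos(ph)*MY); d=T.T@(g-t); print(round(ph,2),d[1:].round(4))
E
python3 arc.py 0.2 1.0 9
```

```text
TCP [0.6049 0.0302 0.1764] F [-5.1 -1.1 10.7] delta tool [0.0004 0.0294 0.0002] jaw dir deg 7.26 rel melter x -5.99
angle now 0.11046831906239839 radius 0.029368993078141042
0.2 [ 0.001  -0.0025]
0.3 [ 0.0014 -0.0054]
0.4 [ 0.0021 -0.0081]
0.5 [ 0.0031 -0.0108]
0.6 [ 0.0043 -0.0134]
0.7 [ 0.0058 -0.0158]
0.8 [ 0.0075 -0.0181]
0.9 [ 0.0094 -0.0202]
1.0 [ 0.0115 -0.0221]
```

Emit:
step_arm(
  deltas=[
    [-1, 0.0015, 0, 0, 0],
    [-1, 0.0015, 0.001, -0.0025, 0],
    [-1, 0.0015, 0.0014, -0.0054, 0],
    [-1, 0.0015, 0.002, -0.008, 0],
    [-1, 0.0015, 0.003, -0.0108, 0],
    [-1, 0.0015, 0.0043, -0.0134, 0],
    [-1, 0.0015, 0.0058, -0.0158, 0],
    [-1, 0.0015, 0.0075, -0.018, 0],
    [-1, 0.0015, 0.0094, -0.02, 0],
    [-1, 0.0015, 0.0115, -0.022, 0],
    [-1, 0.0015, 0.0115, -0.022, 0],
  ],
)

```text
time_s: 11.18
tool_pos: [0.5883, 0.0399, 0.1766]
tool_rot: [-0.6, 89.1, 6.7]
force: [12.1, 1.5, 3.9]
grip_width: 0.0005
```

```bash
python3 arc.py 1.0 2.0 11
```

```text
TCP [0.5883 0.0399 0.1766] F [12.1  1.5  3.9] delta tool [0.0009 0.0177 0.0155] jaw dir deg 7.29 rel melter x -5.96
angle now 0.8241637554045524 radius 0.023477994137259907
1.0 [-0.0002 -0.0071]
1.1 [ 0.0022 -0.0088]
1.2 [ 0.0046 -0.0102]
1.3 [ 0.0072 -0.0114]
1.4 [ 0.0099 -0.0123]
1.5 [ 0.0127 -0.0129]
1.6 [ 0.0155 -0.0133]
1.7 [ 0.0184 -0.0133]
1.8 [ 0.0212 -0.0131]
1.9 [ 0.024  -0.0126]
2.0 [ 0.0268 -0.0118]
```

Emit:
step_arm(
  deltas=[
    [-1, 0.0015, 0, 0, 0],
    [-1, 0.0015, 0.0024, -0.0017, 0],
    [-1, 0.0015, 0.0048, -0.0031, 0],
    [-1, 0.0015, 0.0074, -0.0043, 0],
    [-1, 0.0015, 0.0101, -0.0052, 0],
    [-1, 0.0015, 0.0101, -0.0052, 0],
  ],
)

```text
time_s: 11.92
tool_pos: [0.5839, 0.0462, 0.1765]
tool_rot: [-10.6, 88.8, -3.4]
force: [14.1, -2.9, 6.6]
grip_width: 0.0004
```

```bash
python3 arc.py 1.4 2.0 7; python3 - <<'E'
from h import *
p,d=read_camera('scene'); q,d=read_camera('top'); 
f=lambda p,c:cv2.resize(p[c[1]-45:c[1]+45,c[0]-50:c[0]+50,::-1],None,fx=4,fy=4,interpolation=cv2.INTER_CUBIC)
cv2.imwrite('pics/v5.png',np.hstack([f(p,(320,138)),f(q,(162,180))]))
E
```

```text
TCP [0.5839 0.0462 0.1765] F [14.1 -2.9  6.6] delta tool [0.0008 0.0108 0.019 ] jaw dir deg 7.16 rel melter x -6.09
angle now 1.1591011928395303 radius 0.021877999509161142
1.4 [ 0.0031 -0.0088]
1.5 [ 0.0059 -0.0094]
1.6 [ 0.0087 -0.0098]
1.7 [ 0.0116 -0.0099]
1.8 [ 0.0144 -0.0097]
1.9 [ 0.0172 -0.0092]
2.0 [ 0.02   -0.0084]
```

View pics/v5.png

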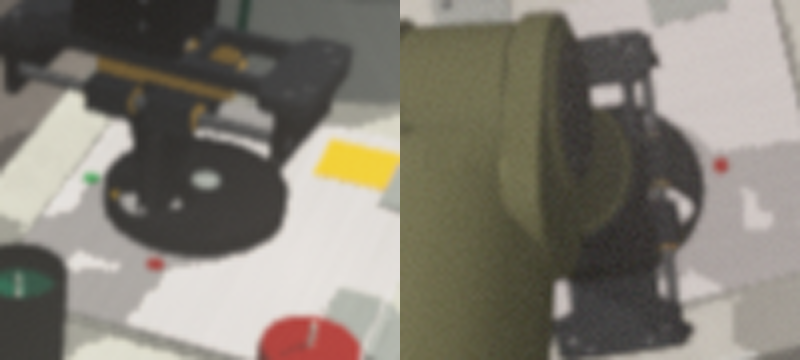

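```bash
python3 - <<'E'
from fit import *
m=camera_model('scene')
for th in np.arange(.5,1.6,.1):
    p=proj(m,pts(np.array([-.132-.052*np.sin(th)]),np.array([.0006-.052*np.cos(th)]),np.array([.02]),0.))[0]
    print(round(th,2),((p-[270,93]+.5)*4).round(0))
E
```

```text
0.5 [127. 212.]
0.6 [122. 208.]
0.7 [117. 204.]
0.8 [114. 199.]
0.9 [111. 194.]
1.0 [109. 189.]
1.1 [107. 185.]
1.2 [107. 180.]
1.3 [107. 175.]
1.4 [109. 170.]
1.5 [111. 166.]
```

Emit:
step_arm(
  deltas=[
    [-1, 0.001, 0.0028, -0.0006, 0],
    [-1, 0.001, 0.0056, -0.001, 0],
    [-1, 0.001, 0.0085, -0.001, 0],
    [-1, 0.001, 0.0113, -0.0009, 0],
    [-1, 0.001, 0.014, -0.0005, 0],
    [-1, 0.001, 0.016, 0, 0],
    [-1, 0.001, 0.016, 0, 0],
  ],
)

```text
time_s: 12.9
tool_pos: [0.5808, 0.0563, 0.1764]
tool_rot: [-29.6, 88.9, -22.6]
force: [9.0, -13.2, 15.1]
grip_width: -0.0001
```

```bash
python3 arc.py 1.4 2.0 2; python3 - <<'E'
from h import *
p,d=read_camera('scene')
cv2.imwrite('pics/v6.png',cv2.resize(p[93:183,270:370,::-1],None,fx=4,fy=4,interpolation=cv2.INTER_CUBIC))
E
```

```text
TCP [0.5808 0.0563 0.1764] F [  9.  -13.2  15.1] delta tool [0.0007 0.0005 0.0208] jaw dir deg 6.95 rel melter x -6.3
angle now 1.6578466709962945 radius 0.020765928628808862
1.4 [-0.0072 -0.0069]
2.0 [ 0.0096 -0.0066]
```

View pics/v6.png

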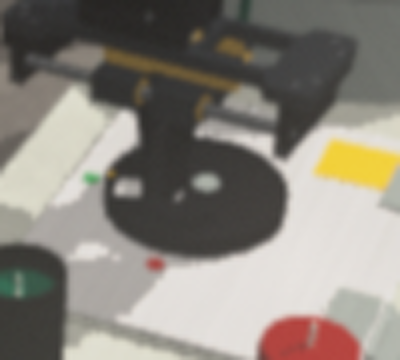

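Emit:
step_arm(
  deltas=[
    [-1, 0, 0.002, -0.001, 0],
    [-1, 0, 0.004, -0.002, 0],
    [-1, 0, 0.006, -0.002, 0],
    [-1, 0, 0.008, -0.002, 0],
    [-1, 0, 0.01, -0.002, 0],
    [-1, 0, 0.012, -0.002, 0],
    [-1, 0, 0.012, -0.002, 0],
  ],
)

```text
time_s: 13.82
tool_pos: [0.578, 0.0629, 0.1764]
tool_rot: [-42.5, 88.7, -35.7]
force: [8.9, -20.7, 15.4]
grip_width: 0.0005
```

```bash
python3 arc.py 1.4 2.0 2; python3 - <<'E'
from h import *
p,d=read_camera('scene')
cv2.imwrite('pics/v7.png',cv2.resize(p[93:183,270:370,::-1],None,fx=4,fy=4,interpolation=cv2.INTER_CUBIC))
E
```

```text
TCP [0.578  0.0629 0.1764] F [  8.9 -20.7  15.4] delta tool [ 0.0008 -0.0063  0.0228] jaw dir deg 6.76 rel melter x -6.49
angle now 1.954917348281799 radius 0.023675813861524567
1.4 [-0.014  -0.0049]
2.0 [ 0.0028 -0.0046]
```

View pics/v7.png

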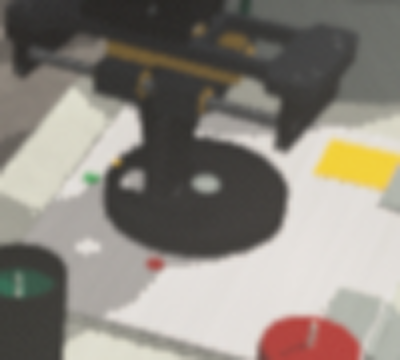

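Emit:
step_arm(
  deltas=[
    [-1, 0, 0.002, 0, 0],
    [-1, 0, 0.004, 0, 0],
    [-1, 0, 0.004, 0, 0],
  ],
)

```text
time_s: 14.25
tool_pos: [0.5779, 0.0632, 0.1764]
tool_rot: [-49.5, 88.5, -42.9]
force: [9.7, -27.5, 15.4]
grip_width: 0.0004
```

```bash
python3 arc.py 1.4 2.0 2
```

```text
TCP [0.5779 0.0632 0.1764] F [  9.7 -27.5  15.4] delta tool [ 0.0009 -0.0065  0.0228] jaw dir deg 6.62 rel melter x -6.63
angle now 1.9663120225216661 radius 0.023765526708863283
1.4 [-0.0142 -0.0048]
2.0 [ 0.0026 -0.0046]
```

Emit:
step_arm(
  deltas=[
    [-1, 0, -0.004, 0.001, 0],
    [-1, 0, -0.008, 0.002, 0],
    [-1, 0, -0.012, 0.003, 0],
    [-1, -0.002, -0.014, 0.003, 0],
    [-1, -0.002, -0.014, 0.003, 0],
  ],
)

```text
time_s: 14.88
tool_pos: [0.5782, 0.0625, 0.1764]
tool_rot: [-21.9, 89.4, -14.8]
force: [3.9, -6.5, 11.8]
grip_width: 0.0005
```

```bash
python3 arc.py 1.571 2.0 2
```

```text
TCP [0.5782 0.0625 0.1764] F [ 3.9 -6.5 11.8] delta tool [ 0.0006 -0.006   0.0226] jaw dir deg 7.1 rel melter x -6.15
angle now 1.9391030511720413 radius 0.023355355687277084
1.57 [-0.009 -0.006]
2.0 [ 0.0031 -0.0047]
```

Emit:
step_arm(
  deltas=[
    [-1, -0.002, -0.003, 0, 0],
    [-1, -0.004, -0.006, 0, 0],
    [-1, -0.006, -0.008, 0, 0],
    [-1, -0.01, -0.008, 0, 0],
    [-1, -0.016, -0.008, 0, 0],
    [-1, -0.025, -0.008, 0, 0],
    [-1, -0.05, -0.008, 0, 0],
    [-1, -0.1, -0.008, 0, 0],
    [-1, -0.15, -0.008, 0, 0],
    [-1, -0.15, 0.05, -0.03, 0],
    [-1, -0.15, 0.1, -0.06, 0],
    [-1, -0.15, 0.14, -0.06, 0],
  ],
)

```text
time_s: 16.38
tool_pos: [0.4947, 0.2, 0.324]
tool_rot: [67.3, 89.9, 74.8]
force: [1.5, -0.6, 0.0]
grip_width: 0.0
```

```bash
python3 - <<'E'
from fit import *
run(0.,1.5,save='pics/v8.png')
for n in ['top','scene']:
    p,d=read_camera(n); P=cloud(n,d); m=camera_model(n)
    # hatch patch: tilt from depth, right-hand and far bare area
    h=regions_of(n,'hatch')[0]['pixels']; Q=P[cv2.erode(h.astype(np.uint8),np.ones((5,5)))>0]; Q=Q[~np.isnan(Q).any(1)]; Q=Q[(Q[:,2]>.14)&(Q[:,2]<.168)]
    rx=(Q-HG)@MX; A=np.c_[rx,np.ones(len(rx))]; c=np.linalg.lstsq(A,Q[:,2],rcond=None)[0]; print(n,'slope',-c[0],'z at edge',c@[-.21,1],len(Q))
    for t in ['votive_mould_mid','sample_candle_mid','pillar_mould_mid','pouring_jug_mid']:
        r=regions_of(n,t)
        if r: print(t,round(r[0]['p'],2),np.round(r[0]['pixel']),np.round(np.nanmedian(P[r[0]['pixels']],0),3))
print(monitor.get_obs()['force'],monitor.get_obs()['time_s'])
E
```

```text
top dx dy mm, th rad [-2.5   0.15] 1.57 cost 157.8 at0 184.4
scene dx dy mm, th rad [-1.57  1.42] 1.525 cost 117.1 at0 126.1
top slope 0.0011304030438036372 z at edge 0.1577731553094166 5615
votive_mould_mid 0.76 [236. 178.] [ 0.603 -0.121  0.2  ]
pillar_mould_mid 0.84 [354. 238.] [ 0.45  -0.434  0.085]
pouring_jug_mid 0.6 [365. 190.] [ 0.579 -0.468  0.073]
scene slope 0.00370912520046344 z at edge 0.15806445322323331 3224
votive_mould_mid 0.86 [272. 170.] [ 0.613 -0.132  0.198]
sample_candle_mid 0.91 [349. 193.] [ 0.762 -0.108  0.203]
pillar_mould_mid 0.78 [115. 257.] [ 0.457 -0.439  0.085]
pouring_jug_mid 0.75 [145. 319.] [ 0.612 -0.485  0.075]
[0.11455968 0.03097466 0.84886467] 17.075
```

View pics/v8.png

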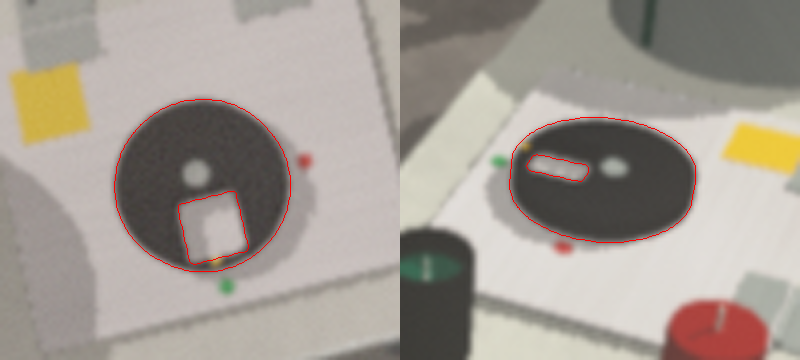

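The last picture shows the slot pointing at the green dot (about 215,230 in the top crop). The hatch lies flat, with slope ≈ 0, and the neighbouring things have not moved.

```bash
python3 -c "
from cell import env
print(env.sign_off())"
```

```text
the job is handed in; nothing more can be done
None
```

The hatch is shut and locked, and I handed the job in at about 17 s of the 51 s allowed.

**What I did:** I pushed the hatch down at the pad until it stopped. It sprang back to 0.066 rad, as described. I then put the closed fingertips in the slot, pressed the hatch shut again, turned the fastener clockwise to its stop and backed off clear.

**Last checks, with the robot clear of everything:**
- **Fastener:** the top camera put it at 1.57 rad and the scene camera at 1.53, a small disagreement within the fit error. Before I backed off, extra push raised the force from about 21 to 28 N with almost no movement, so it was on its stop.
- **Hatch:** the slope measured 0.001 rad (top) and 0.004 rad (scene), with no spring-back after letting go.
- **Other objects:** both moulds, the candle and the jug were within about 2 mm of where they started. In the last pictures the top camera's network did not report the candle, so only the scene camera confirms it.

While turning, the measured downward push dipped to about 4 N, below the 8 N you gave for holding the hatch shut. The fingertip height showed the hatch stayed down throughout.

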